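# Turn the wide key-index panel over its spine

## Task

Two key-index stands are bolted to the shelf, each with a rigid panel hinged on a spine. Turn the wider panel over its spine with the fingertips, gently and without pinching it, and press it down until it lies flat on the far side of its stand. Leave the narrower panel and everything else on the shelf as they are.

Things in the scene. Friction and masses are not known exactly. Their poses are not given: they have to be found in the camera images.
- wide_stand: grey plastic index stand bolted to the shelf (it cannot move), 144 mm along its spine; it carries the wide panel. The plinth is 110 mm deep (55 mm each side of the spine line) for its lowest 8 mm, then 100 mm deep up to 48 mm; two end lugs, outside the panel's ends, rise to 62 mm. Origin at the centre of its foot on the shelf, z up, x across the spine pointing to the far side (where the panel lies when turned over), y along the spine.
- wide_spine (a point): middle of the wide panel's spine axis, 56 mm above the shelf; same axes as the stand
- wide_leaf (a joint): angle of the wide panel about its spine, rad: 0 = flat on the near side (the stand's -x side), 1.57 = upright, 3.14 = flat on the far side (+x), the stops being at 0 and 3.14. It starts between about 0.08 and 0.45, slightly raised. The hinge is stiff: the panel stays at whatever angle it is left and does not fall; about 1 to 2.5 N at the free edge turns it. It bears at most 40 N from the fingers.
- wide_edge (a point): middle of the free edge of the wide panel, the one to turn over. Panel: rigid aluminium leaf with a paper sheet on each face, 4 mm thick, 120 mm along the spine, its free edge 90 mm from the spine axis (axis at mid-thickness). Flat on either side it is 54 mm above the shelf and its free edge overhangs the plinth by 40 mm (35 mm beyond the foot), so that a fingertip fits under it
- narrow_stand: grey plastic index stand bolted to the shelf (it cannot move), 84 mm along its spine; it carries the narrow panel. The plinth is 110 mm deep (55 mm each side of the spine line) for its lowest 8 mm, then 100 mm deep up to 48 mm; two end lugs, outside the panel's ends, rise to 62 mm. Origin at the centre of its foot on the shelf, z up, x across the spine pointing to the far side (where the panel lies when turned over), y along the spine.
- narrow_spine (a point): middle of the narrow panel's spine axis, 56 mm above the shelf; same axes as the stand
- narrow_leaf (a joint): angle of the narrow panel about its spine, rad: 0 = flat on the near side (the stand's -x side), 1.57 = upright, 3.14 = flat on the far side (+x), the stops being at 0 and 3.14. It starts between about 0.08 and 0.45, slightly raised. The hinge is stiff: the panel stays at whatever angle it is left and does not fall; about 1 to 2.5 N at the free edge turns it.
- narrow_edge (a point): middle of the free edge of the narrow panel, the one to leave alone. Panel: rigid aluminium leaf with a paper sheet on each face, 4 mm thick, 60 mm along the spine, its free edge 90 mm from the spine axis (axis at mid-thickness). Flat on either side it is 54 mm above the shelf and its free edge overhangs the plinth by 40 mm (35 mm beyond the foot), so that a fingertip fits under it
- carousel_rim (a point): a point on the rim of the key carousel's turning drum; the carousel is a fixed grey plastic drum of 130 mm diameter (150 over the keys), 217 high with its knob, at the left. Leave alone
- screwdriver: screwdriver with black handle, 190 long, lying in the tray (mm); origin at the centre of its underside. Leave alone
- flask_cap: aluminium flask cap, 42 across, 32 high, standing between the two index stands towards the far side (mm); origin at the centre of its underside. Leave alone
- fob: green fob, 50 x 30 x 10, lying flat between the two index stands towards the robot (mm); origin at the centre of its underside. Leave alone
- padlock: brass padlock, 45 wide, 70 high, standing beyond the stands (mm); origin at the centre of its underside. Leave alone
- mug: white mug, 76 across, 90 high, beyond the stands (mm); origin at the centre of its underside. Leave alone
- torch: dark steel torch standing on its head, 48 across, 125 high, beyond the stands on the left (mm); origin at the centre of its underside. Leave alone
- tray: white ceramic tray 240 x 120 x 22 mm at the right, fixed, origin under its centre

How it is judged (in metres and radians):
On the way:
1. the wide panel has been brought past upright (value of joint wide_leaf above 1.6 rad), for 0.05 s.
At the end, for the whole second after the job is handed in: The wide panel lies at rest flat on the far side of its stand (within 0.07 rad, about 6 mm at its free edge, of its stop); the narrow panel and the carousel have moved under 20 mm, the other things under 25 mm (value of joint wide_leaf above 3.07 rad and velocity of joint wide_leaf below 0.05 rad/s and distance of each of screwdriver, flask_cap, fob, padlock, mug, torch from where it was at the start of the episode below 0.025 m and distance of each of narrow_edge, carousel_rim from where it was at the start of the episode below 0.02 m); the robot touches nothing.
It fails at once if the wide panel is pinched or forced (over 40 N between fingers and panel) (contact force between the fingers and wide_leaf above 40 N).
It fails at once if the wide panel is flung over (faster than 8 rad/s) (velocity of joint wide_leaf above 8 rad/s).
It fails at once if the narrow panel, the carousel or another thing is moved (not (distance of each of screwdriver, flask_cap, fob, padlock, mug, torch from where it was at the start of the episode below 0.025 m and distance of each of narrow_edge, carousel_rim from where it was at the start of the episode below 0.02 m)).
It also fails if it takes over 40 s, if anything falls off the work surface, if the arm or the gripper's body presses on something with over 40 N, if the wrist force passes 120 N, or if a joint passes its speed limit or range.

## Robot

A 6-joint arm with a two-finger parallel gripper is mounted at the origin on the work surface. World frame = base frame: x ahead of the robot, y to its left, z up, the work surface at z = 0. Lengths are in mm, angles in rad, forces in N, time in s.
With the tool pointing down it reaches from about 300 to 775 mm from the base axis. Payload 14.6 kg.
Tool frame: the origin (TCP) lies on the front face of the gripper's body, between the roots of the fingers; the fingertips stand 97 mm ahead of it and the grasp point (between the pads) lies 78 mm ahead of it; z points along the fingers, y is the line along which they close (so a half turn about z gives the same grasp; the last joint's range is limited). The gripper opens to 94 mm and grips with 3 to 60 N. Pads are 16 mm wide; open, the fingers measure 119 mm over their backs; the gripper's body (75 mm by 177 mm) begins 78 mm behind the grasp point.
Start: joints at [-1.36, 0.3, 1.521, -0, 1.321, -0.067], TCP at [150.826, -528.906, 302.646] pointing down, gripper open.
Joint ranges: [-3.03, 3.03], [-0.79, 2.21], [0.23, 2.52], [-1.04, 4.18], [0, 3.07], [-2.55, 2.55]. Speed limits (rad/s): [2.22, 2.22, 2.57, 3.14, 3.14, 3.14].

## Interface

Orientations are given as [roll, pitch, yaw] about the fixed x, y, z axes, in that order (R = Rz(yaw) Ry(pitch) Rx(roll)).
In Python, from cell import * gives the robot as it stands.
- The arm moves only by the tool carry_out, never from a script. Its arguments are lists of equal length, an entry for each row: "slide": the shift along the world's x, y, z scaled (see below), a list of three; "dr": the turn, a rotation vector about the world's x, y, z scaled (see below), a list of three; "gripper": the opening in per cent of the stroke, from 0 (shut) to 100 (fully open). A call has 1 to 10 rows; each row is the pose to reach, as a shift and turn from the pose commanded when the call began, turning the shorter way round; what a row does not reach only later rows make up. The controller multiplies each number of a shift by 0.25 m and each number of a turn by 360 degrees. A row lasts 1/12 s, in which the tool goes at most 41.7 mm and 7.16 degrees, less where a joint would pass 70% of its speed; a pose out of reach is approached as far as the arm can. A call with a number of a shift or a turn outside -1 to 1 is refused whole. A call with a gripper value outside its range is refused whole. The fingers move at their own pace and stop on an object; "newtons" is the grip in N (left out, the last holds). Time passes only in rows, so rows that repeat a pose let the fingers close. It gives the time, the measured TCP pose, the force, the opening and the grip force at its end, in the units of the state.
- read_state(): the state, without advancing time (a new reading comes with each control period).
- camera(name): name is "scene" or "top" or "wrist"; returns the picture (480x640x3 uint8, red, green, blue); there is no depth.
- camera_model(name): a dict with "vfov" (degrees; the focal length in pixels is half the picture's height over the tangent of half this angle, whatever the lens; pixels are square), "cx", "cy" (the principal point, pixels), "R" (3x3) and "t" (3): a world point X has camera coordinates R X + t. Camera axes: x right, y down, z forward; pixel columns grow to the right and rows downward; lengths in mm; the calibration is good to about 2 mm. A picture is of the moment at which its call begins: read the wrist's pose just before it. camera_model takes no time and is no camera call; for the wrist camera it gives the pose at the moment of the call.
- sign_off(): hands the job in; it is judged then, once.
The state is a dict: "clock": time; "joints": joint angles; "qd": joint speeds; "effort": joint torques, N m; "eef_pos": TCP position; "eef_rot": TCP orientation; "wrist_force": force on the tool from outside, world axes, zero at the start; "moment": the same for the moment, N m; "finger_gap": finger opening in mm; "finger_force": force on a finger pad.
Only numpy, scipy, OpenCV 4.12 (cv2) and the standard library are available. Lean on these libraries where they do the work, as an engineer would, in place of code of your own. Each camera call takes 0.05 s, during which the arm holds its last target. There are 200 camera calls.

## Working session

There is one attempt and no reset: what is moved stays moved. The work goes in short steps, Python scripts to look and compute and a tool call to move; the robot and the scene stay as the last step left them, time stands still between calls to the robot, and variables do not carry over. Pictures are saved under pics/ and viewed, at most 10 in all, crops included, and the job is handed in when it is done.

Besides the shell and the picture viewer there is one more tool, called after "Request:" as name(argument=value, ...) on one line, values as JSON. carry_out: Moves the arm, as the interface text tells. Its arguments: {"type":"object","properties":{"slide":{"type":"array","items":{"type":"array","items":{"type":"number","minimum":-1,"maximum":1}}},"dr":{"type":"array","items":{"type":"array","items":{"type":"number","minimum":-1,"maximum":1}}},"gripper":{"type":"array","items":{"type":"number"}},"newtons":{"type":"number"}},"required":["slide","dr","gripper"]}

```bash
mkdir -p pics
python3 - <<'E'
from cell import *
import cv2
for n in ("scene","top"):
    im=camera(n); cv2.imwrite(f"pics/{n}0.png",im[:,:,::-1])
    m=camera_model(n); print(n,m)
print(read_state())
E
```

```text
scene {'vfov': 46.01405087033042, 'cx': 321.7067888836536, 'cy': 228.21089822665542, 'R': array([[ 0.15528637,  0.98771779,  0.01731222],
       [ 0.82022594, -0.11914722, -0.55949384],
       [-0.55055931,  0.1010817 , -0.82865369]]), 't': array([-125.9916828 , -432.7180345 , 1775.60969897])}
top {'vfov': 50.25533159718868, 'cx': 317.57723241503237, 'cy': 231.87060477987134, 'R': array([[-0.00380514, -0.99974205, -0.02239103],
       [-0.9980963 ,  0.00517533, -0.06145727],
       [ 0.0615573 ,  0.02211455, -0.99785853]]), 't': array([  66.9617072 ,  624.45317017, 1358.08240802])}
{'clock': 0.1, 'joints': array([-1.35962718e+00,  3.00386100e-01,  1.52147705e+00,  1.00924316e-05,
        1.32072289e+00, -6.66275579e-02]), 'qd': array([ 1.82159096e-03, -1.87472720e-03, -1.71733446e-03, -1.02650645e-03,
        7.61098159e-05,  1.46195136e-03]), 'effort': array([ 1.73706288e-03, -5.32647014e+01, -3.53284407e+01,  7.09739747e-02,
        2.35082069e-02, -4.96342091e-05]), 'eef_pos': array([ 150.78801825, -528.7933845 ,  302.17692179]), 'eef_rot': array([-3.14060212e+00, -7.58922848e-05,  2.77794167e-01]), 'wrist_force': array([-0.19690532, -0.08460276, -0.27343862]), 'moment': array([-0.02191473, -0.02302246, -0.01686684]), 'finger_force': 0.0, 'finger_gap': 94.12892960547431}
```

View pics/scene0.png

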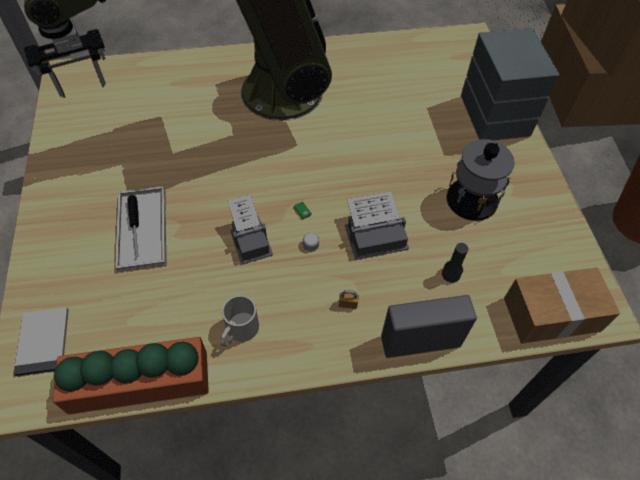

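View pics/top0.png

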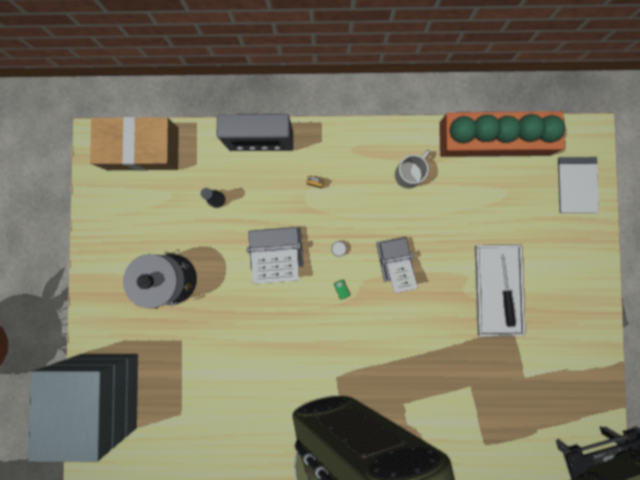

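The wide stand is at about (275,255) in the top view and (378,225) in the scene view, with its panel toward the robot. The narrow stand is at (398,265) in the top view. I'll zoom in on both.

Run:
```python
import cv2,numpy as np
t=cv2.imread("pics/top0.png")[220:295,235:315]; s=cv2.imread("pics/scene0.png")[187:262,340:420]
cv2.imwrite("pics/zoom.png",np.hstack([cv2.resize(a,None,fx=5,fy=5,interpolation=cv2.INTER_CUBIC) for a in (t,s)]))
for n,roi in (("top",(235,225,80,70)),("scene",(335,185,80,75))):
    im=cv2.imread(f"pics/{n}0.png");x,y,w,h=roi;c=cv2.cvtColor(im[y:y+h,x:x+w],cv2.COLOR_BGR2HSV)
    mk=((c[...,1]<45)&(c[...,2]>130)).astype(np.uint8)
    mk=cv2.morphologyEx(mk,cv2.MORPH_CLOSE,np.ones((5,5)))
    k=max(cv2.findContours(mk,cv2.RETR_EXTERNAL,cv2.CHAIN_APPROX_NONE)[0],key=cv2.contourArea)
    print(n,cv2.contourArea(k),(cv2.approxPolyDP(cv2.convexHull(k),3,True)[:,0]+[x,y]).tolist(),cv2.boxPoints(cv2.minAreaRect(k))+[x,y])
```

```text
top 1956.0 [[296, 245], [298, 280], [252, 282], [246, 249], [248, 232]] [[244.46896935 230.62759018]
 [294.62069321 226.44827461]
 [299.11724854 280.40689468]
 [248.96552658 284.58621216]]
scene 1204.0 [[391, 192], [398, 217], [355, 225], [347, 199]] [[346.74399948 198.59200096]
 [394.44000244 189.92000008]
 [399.52799988 217.90400696]
 [351.83200073 226.57600403]]
```

View pics/zoom.png

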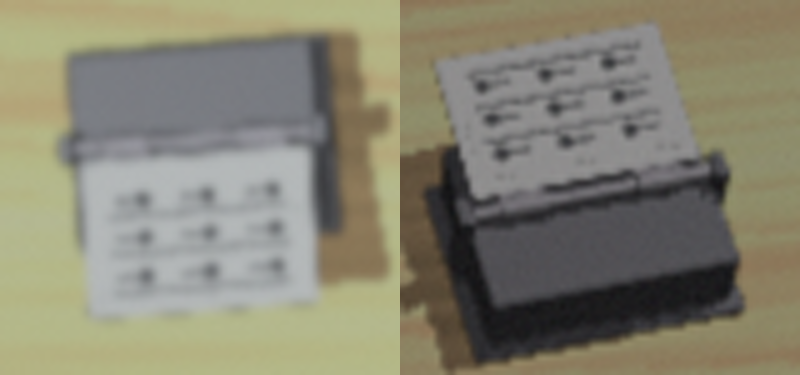

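Zoomed pixels, top view: lugs (248,250) and (299.4,245.6), free edge corners (253,283.6) and (298.4,280), plinth far top edge (248.6,231) to (296.6,227.6). Scene view: free edge (391.6,192) and (347,199), lugs (404.4,220) and (353,229.4).

```bash
cat > h.py <<'E'
import numpy as np
from cell import *
def ray(n,p):
    m=camera_model(n);f=240/np.tan(np.radians(m["vfov"]/2));R=np.array(m["R"]);t=np.array(m["t"])
    d=R.T@np.array([(p[0]-m["cx"])/f,(p[1]-m["cy"])/f,1]);return -R.T@t,d/np.linalg.norm(d)
def onz(n,p,z):
    c,d=ray(n,p);return c+d*(z-c[2])/d[2]
def tri(a,b):
    c1,d1=ray("top",a);c2,d2=ray("scene",b)
    s=np.linalg.lstsq(np.c_[d1,-d2],c2-c1,rcond=None)[0]
    p,q=c1+s[0]*d1,c2+s[1]*d2;return (p+q)/2,np.linalg.norm(p-q)
E
python3 - <<'E'
from h import *
np.set_printoptions(precision=1,suppress=True)
print("free L,R",tri((253,283.6),(391.6,192)),tri((298.4,280),(347,199)))
print("lug L,R",tri((248,250),(404.4,220)),tri((299.4,245.6),(353,229.4)))
print("lug z60 top",onz("top",(248,250),60),onz("top",(299.4,245.6),60))
print("lug z60 sc",onz("scene",(404.4,220),60),onz("scene",(353,229.4),60))
print("far edge z48",onz("top",(248.6,231),48),onz("top",(296.6,227.6),48))
# scene plinth far top edge / foot far edge
z=lambda x,y:((x-400)/5+340,y/5+187)
print("sc far top z48",onz("scene",z(492,303),48),onz("scene",z(738,262),48))
print("sc far foot z8",onz("scene",z(478,360),8),onz("scene",z(743,305),8))
for n,p,zz in (("carousel",(160,275),200),("torch",(207,192),125),("cap",(340,248),32),("padlock",(315,181),60)): print(n,onz("top",p,zz))
E
```

```text
free L,R (array([488.5, 233.3,  62.3]), np.float64(3.016095643010646)) (array([497.4, 113.8,  66.2]), np.float64(1.0005496816955655))
lug L,R (array([576.1, 247.6,  55.6]), np.float64(2.642256116243609)) (array([586.9, 112.3,  57.8]), np.float64(2.61528856449411))
lug z60 top [575.7 245.6  60. ] [586.6 110.9  60. ]
lug z60 sc [579.1 247.6  60. ] [588.6 113.2  60. ]
far edge z48 [626.3 246.1  48. ] [634.6 118.9  48. ]
sc far top z48 [636.  118.6  48. ] [630.  245.2  48. ]
sc far foot z8 [644.1 112.7   8. ] [631.6 253.3   8. ]
carousel [514.3 430.1 200. ]
torch [720.  339.2 125. ]
cap [580.7   4.4  32. ]
padlock [756.4  69.5  60. ]
```

Spine middle is about (582,180,56), stand yaw about +0.075, and the free edge middle about (493,173,64). That puts the edge 89–90 mm from the spine with the panel raised about 0.09 rad, which fits the given sizes. Next I'll close the fingers and swing over at height, then tilt the tool 45° forward to get under the edge.

Request:
carry_out(slide=[[0.4, 1, 0], [0.4, 1, 0], [0.4, 1, 0], [0.4, 1, 0], [0.4, 1, 0], [0.4, 1, 0], [0.4, 1, 0], [0.4, 1, 0], [0.4, 1, 0], [0.4, 1, 0]], dr=[[0, 0, 0], [0, 0, 0], [0, 0, 0], [0, 0, 0], [0, 0, 0], [0, 0, 0], [0, 0, 0], [0, 0, 0], [0, 0, 0], [0, 0, 0]], gripper=[0, 0, 0, 0, 0, 0, 0, 0, 0, 0], newtons=5)

```text
clock: 0.93
eef_pos: [250.7, -279.4, 302.6]
eef_rot: [3.142, 0.0, 0.278]
wrist_force: [-0.1, -0.6, 0.2]
finger_gap: 30.5
finger_force: 0.0
```

Request:
carry_out(slide=[[0.4, 1, 0], [0.4, 1, 0], [0.4, 1, 0], [0.4, 1, 0], [0.4, 1, 0], [0.4, 1, 0], [0.4, 1, 0], [0.4, 1, 0], [0.4, 1, 0], [0.4, 1, 0]], dr=[[0, 0, -0.0325], [0, 0, -0.0325], [0, 0, -0.0325], [0, 0, -0.0325], [0, 0, -0.0325], [0, 0, -0.0325], [0, 0, -0.0325], [0, 0, -0.0325], [0, 0, -0.0325], [0, 0, -0.0325]], gripper=[0, 0, 0, 0, 0, 0, 0, 0, 0, 0])

```text
clock: 1.77
eef_pos: [350.9, -29.8, 302.4]
eef_rot: [3.142, 0.001, 0.073]
wrist_force: [-0.5, -0.5, 0.2]
finger_gap: 0.9
finger_force: 0.0
```

```bash
cat >> h.py <<'E'
from scipy.spatial.transform import Rotation as Ro
YAW=0.076; SP=np.array([582,180,56.]); U=np.array([np.cos(YAW),np.sin(YAW),0]); V=np.array([-U[1],U[0],0])
def cmd(a,z,tau,off=0,ref=None):
    "slide,dr to put the fingertip a mm across the spine (stand x), off along it, height z, tool tau deg up from pointing down"
    s=read_state() if ref is None else ref
    R1=Ro.from_rotvec(-np.radians(tau)*V)*Ro.from_euler("xyz",[np.pi,0,YAW])
    tip=SP+a*U+off*V; tip[2]=z
    tcp=tip-97*R1.apply([0,0,1])
    R0=Ro.from_euler("xyz",s["eef_rot"])
    return (tcp-s["eef_pos"])/250,(R1*R0.inv()).as_rotvec()/(2*np.pi),tcp
def tipnow():
    s=read_state();d=s["eef_pos"]+97*Ro.from_euler("xyz",s["eef_rot"]).apply([0,0,1])-SP
    return np.array([d@U,d@V,d[2]+56]),s
E
python3 - <<'E'
from h import *
np.set_printoptions(precision=4,suppress=True)
print(cmd(-150,150,45)); print(cmd(-72,24,45)); t,s=tipnow(); print(t,s["clock"],s["joints"],s["finger_gap"],s["eef_rot"])
E
```

```text
(array([ 0.0525,  0.7729, -0.3353]), array([ 0.0093, -0.1248,  0.0005]), array([364.0416, 163.4032, 218.5894]))
(array([ 0.3636,  0.7966, -0.8393]), array([ 0.0093, -0.1248,  0.0005]), array([441.8165, 169.3255,  92.5894]))
[-246.426  -191.6761  205.4061] 1.7667 [-0.1888 -0.1608  2.0143 -0.0003  1.2889  1.3091] 0.9177791227950078 [3.1416 0.0008 0.0729]
```

Request:
carry_out(slide=[[0.05, 0.77, -0.33], [0.05, 0.77, -0.33], [0.05, 0.77, -0.33], [0.05, 0.77, -0.33], [0.05, 0.77, -0.33], [0.05, 0.77, -0.33], [0.05, 0.77, -0.33], [0.05, 0.77, -0.33], [0.05, 0.77, -0.33], [0.05, 0.77, -0.33]], dr=[[0.009, -0.125, 0], [0.009, -0.125, 0], [0.009, -0.125, 0], [0.009, -0.125, 0], [0.009, -0.125, 0], [0.009, -0.125, 0], [0.009, -0.125, 0], [0.009, -0.125, 0], [0.009, -0.125, 0], [0.009, -0.125, 0]], gripper=[0, 0, 0, 0, 0, 0, 0, 0, 0, 0])

```text
clock: 2.6
eef_pos: [366.6, 152.5, 230.4]
eef_rot: [-3.13, -0.77, 0.068]
wrist_force: [0.2, -0.6, 0.2]
finger_gap: 0.6
finger_force: 0.0
```

Run:
```python
from h import *
import cv2
np.set_printoptions(precision=4,suppress=True)
t,s=tipnow(); print(t,s["clock"],s["joints"],s["eef_pos"],s["eef_rot"]);print(cmd(-130,24,45)[:2]); print(cmd(-72,24,45)[:2])
cv2.imwrite("pics/w1.png",camera("wrist")[:,:,::-1])
```

```text
[-149.3368  -10.5203  160.7716] 2.6 [ 0.3952 -0.1536  2.3219 -0.7692  0.3116  2.5539] [366.5745 152.5008 230.378 ] [-3.1302 -0.7704  0.0677]
(array([ 0.0696,  0.0497, -0.5512]), array([-0.0011, -0.0025,  0.    ]))
(array([ 0.301 ,  0.0673, -0.5512]), array([-0.0011, -0.0025,  0.    ]))
```

View pics/w1.png

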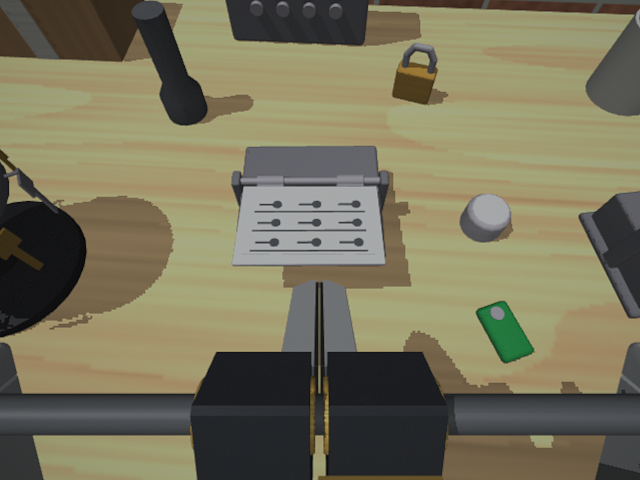

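The wrist view shows the panel and stand clear: free edge from about (233,264) to (384,263), spine at row 181, fingers centred at column 320. Joint 6 is at its limit at this tilt and yaw, so I'll use a 30° tilt with the yaw nearer the arm's plane.

```bash
sed -i 's/off=0,ref=None/off=0,yaw=0.3,ref=None/; s/R1=.*/W=np.array([-np.sin(yaw),np.cos(yaw),0]);R1=Ro.from_rotvec(-np.radians(tau)*W)*Ro.from_euler("xyz",[np.pi,0,yaw])/' h.py
python3 - <<'E'
from h import *
np.set_printoptions(precision=4,suppress=True)
t,s=tipnow(); print(t,s["joints"]);print(cmd(-140,90,30))
E
```

```text
[-149.1228  -10.3322  160.9814] [ 0.3955 -0.1534  2.3211 -0.7679  0.3121  2.5548]
(array([ 0.1172,  0.0094, -0.2264]), array([-0.0088,  0.0384,  0.0359]), array([396.0703, 155.0375, 174.0045]))
```

Request:
carry_out(slide=[[0.117, 0.01, -0.22], [0.117, 0.01, -0.22], [0.117, 0.01, -0.22], [0.117, 0.01, -0.22], [0.117, 0.01, -0.22], [0.117, 0.01, -0.22], [0.117, 0.01, -0.22], [0.117, 0.01, -0.22]], dr=[[-0.009, 0.038, 0.036], [-0.009, 0.038, 0.036], [-0.009, 0.038, 0.036], [-0.009, 0.038, 0.036], [-0.009, 0.038, 0.036], [-0.009, 0.038, 0.036], [-0.009, 0.038, 0.036], [-0.009, 0.038, 0.036]], gripper=[0, 0, 0, 0, 0, 0, 0, 0])

```text
clock: 3.32
eef_pos: [396.0, 155.9, 175.6]
eef_rot: [3.141, -0.528, 0.305]
wrist_force: [0.1, -1.0, 0.7]
finger_gap: 0.4
finger_force: 0.0
```

Run:
```python
from h import *
np.set_printoptions(precision=4,suppress=True)
t,s=tipnow(); print(t,s["joints"],s["eef_rot"]);print(cmd(-135,20,30));print(cmd(-80,20,30))
```

```text
[-139.6945    1.1591   91.7772] [0.285  0.0485 2.222  0.0286 0.3436 1.5266] [ 3.1411 -0.5277  0.3051]
(array([ 0.0201, -0.002 , -0.2863]), array([-0.0001,  0.0006, -0.0008]), array([401.0559, 155.4171, 104.0045]))
(array([ 0.2395,  0.0147, -0.2863]), array([-0.0001,  0.0006, -0.0008]), array([455.8971, 159.5931, 104.0045]))
```

Request:
carry_out(slide=[[0.02, 0, -0.14], [0.02, 0, -0.285], [0.02, 0, -0.285], [0.09, 0.005, -0.285], [0.16, 0.01, -0.285], [0.21, 0.013, -0.285], [0.24, 0.015, -0.285], [0.24, 0.015, -0.285], [0.24, 0.015, -0.285]], dr=[[0, 0, 0], [0, 0, 0], [0, 0, 0], [0, 0, 0], [0, 0, 0], [0, 0, 0], [0, 0, 0], [0, 0, 0], [0, 0, 0]], gripper=[0, 0, 0, 0, 0, 0, 0, 0, 0])

```text
clock: 4.07
eef_pos: [455.3, 160.2, 105.2]
eef_rot: [3.138, -0.529, 0.312]
wrist_force: [0.1, 0.3, 0.2]
finger_gap: 1.1
finger_force: 0.0
```

Run:
```python
from h import *
import cv2
np.set_printoptions(precision=4,suppress=True)
t,s=tipnow(); print(t,s["joints"],s["wrist_force"])
cv2.imwrite("pics/w2.png",camera("wrist")[:,:,::-1])
```

```text
[-80.1727   1.0139  21.422 ] [0.2529 0.326  2.1138 0.1519 0.1754 1.3702] [0.1485 0.3379 0.2253]
```

View pics/w2.png

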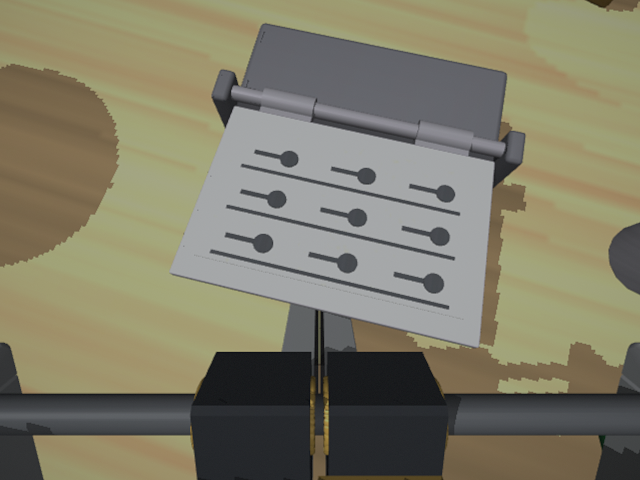

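The fingertips have gone under the middle of the free edge, at about (320,310), and are touching nothing. Now I'll lift.

Request:
carry_out(slide=[[0, 0, 0.03], [0, 0, 0.06], [0.004, 0, 0.08], [0.008, 0, 0.1], [0.012, 0, 0.12], [0.016, 0, 0.14], [0.016, 0, 0.156], [0.016, 0, 0.156]], dr=[[0, 0, 0], [0, 0, 0], [0, 0, 0], [0, 0, 0], [0, 0, 0], [0, 0, 0], [0, 0, 0], [0, 0, 0]], gripper=[0, 0, 0, 0, 0, 0, 0, 0])

```text
clock: 4.78
eef_pos: [459.8, 160.3, 144.1]
eef_rot: [3.137, -0.53, 0.313]
wrist_force: [-1.0, -0.1, -0.2]
finger_gap: 0.6
finger_force: 0.2
```

Run:
```python
from h import *
import cv2
np.set_printoptions(precision=4,suppress=True)
t,s=tipnow(); print(t,s["joints"],s["wrist_force"]);
for p in ((-68,90),(-50,115),(-27,125)): print(p,cmd(*p,30)[:2])
cv2.imwrite("pics/w3.png",np.hstack([cv2.resize(camera("wrist"),(400,300)),cv2.resize(camera("scene")[150:270,300:460],(400,300))])[:,:,::-1])
```

```text
[-75.578    0.7545  60.4367] [0.2503 0.2445 2.0897 0.1003 0.2797 1.4199] [-1.0429 -0.0952 -0.2209]
(-68, 90) (array([0.0321, 0.0008, 0.1194]), array([ 0.0003,  0.0011, -0.0018]))
(-50, 115) (array([0.1039, 0.0063, 0.2194]), array([ 0.0003,  0.0011, -0.0018]))
(-27, 125) (array([0.1956, 0.0133, 0.2594]), array([ 0.0003,  0.0011, -0.0018]))
```

View pics/w3.png

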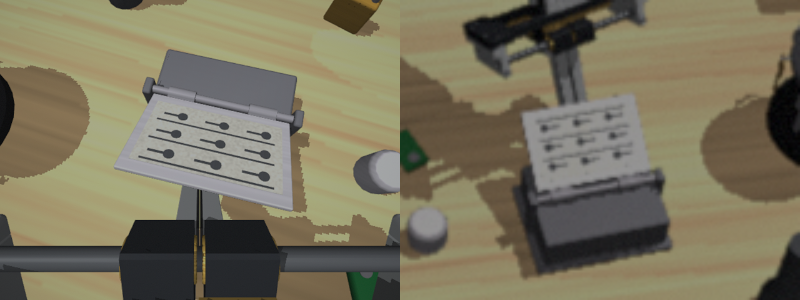

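The panel is rising on the fingers, now about 0.4 rad, with its edge at (200,197) in the left view. I'll follow the arc.

Request:
carry_out(slide=[[0.01, 0, 0.04], [0.02, 0, 0.08], [0.032, 0.001, 0.12], [0.055, 0.003, 0.155], [0.08, 0.005, 0.19], [0.104, 0.006, 0.22], [0.15, 0.01, 0.242], [0.195, 0.013, 0.26], [0.195, 0.013, 0.26]], dr=[[0, 0, 0], [0, 0, 0], [0, 0, 0], [0, 0, 0], [0, 0, 0], [0, 0, 0], [0, 0, 0], [0, 0, 0], [0, 0, 0]], gripper=[0, 0, 0, 0, 0, 0, 0, 0, 0])

```text
clock: 5.63
eef_pos: [509.8, 163.6, 209.0]
eef_rot: [3.137, -0.53, 0.313]
wrist_force: [-0.1, 0.1, -0.5]
finger_gap: 0.7
finger_force: 0.0
```

Run:
```python
from h import *
np.set_printoptions(precision=4,suppress=True)
t,s=tipnow(); print(t,s["joints"],s["wrist_force"]);
for p in ((-5,129),(18,125),(38,114),(54,98),(66,82)): print(p,cmd(*p,30)[:2])
```

```text
[-25.5124   0.2053 125.3432] [0.2298 0.2187 1.924  0.0835 0.4714 1.4244] [-0.1098  0.0959 -0.5424]
(-5, 129) (array([0.0837, 0.0069, 0.0159]), array([ 0.0003,  0.0012, -0.0018]))
(18, 125) (array([ 0.1754,  0.0139, -0.0001]), array([ 0.0003,  0.0012, -0.0018]))
(38, 114) (array([ 0.2552,  0.02  , -0.0441]), array([ 0.0003,  0.0012, -0.0018]))
(54, 98) (array([ 0.319 ,  0.0248, -0.1081]), array([ 0.0003,  0.0012, -0.0018]))
(66, 82) (array([ 0.3668,  0.0285, -0.1721]), array([ 0.0003,  0.0012, -0.0018]))
```

Request:
carry_out(slide=[[0.042, 0.003, 0.01], [0.084, 0.007, 0.016], [0.13, 0.01, 0.01], [0.175, 0.014, 0], [0.215, 0.017, -0.02], [0.255, 0.02, -0.044], [0.255, 0.02, -0.044]], dr=[[0, 0, 0], [0, 0, 0], [0, 0, 0], [0, 0, 0], [0, 0, 0], [0, 0, 0], [0, 0, 0]], gripper=[0, 0, 0, 0, 0, 0, 0])

```text
clock: 6.22
eef_pos: [572.4, 168.4, 195.8]
eef_rot: [3.138, -0.527, 0.313]
wrist_force: [-0.1, 0.1, -0.6]
finger_gap: 0.4
finger_force: 0.0
```

Run:
```python
from h import *
import cv2
np.set_printoptions(precision=4,suppress=True)
t,s=tipnow(); print(t,s["joints"],s["wrist_force"]);
for p in ((54,98),(66,82),(68,70),(68,64),(68,61)): print(p,cmd(*p,30)[:2])
cv2.imwrite("pics/w4.png",np.hstack([cv2.resize(camera("wrist"),(400,300)),cv2.resize(camera("scene")[150:270,300:460],(400,300))])[:,:,::-1])
```

```text
[ 37.0176   0.2231 111.9547] [0.2109 0.3627 1.7674 0.1009 0.4887 1.3933] [-0.116   0.0891 -0.58  ]
(54, 98) (array([ 0.0686,  0.0056, -0.0552]), array([ 0.0004,  0.0007, -0.0018]))
(66, 82) (array([ 0.1164,  0.0092, -0.1192]), array([ 0.0004,  0.0007, -0.0018]))
(68, 70) (array([ 0.1244,  0.0098, -0.1672]), array([ 0.0004,  0.0007, -0.0018]))
(68, 64) (array([ 0.1244,  0.0098, -0.1912]), array([ 0.0004,  0.0007, -0.0018]))
(68, 61) (array([ 0.1244,  0.0098, -0.2032]), array([ 0.0004,  0.0007, -0.0018]))
```

View pics/w4.png

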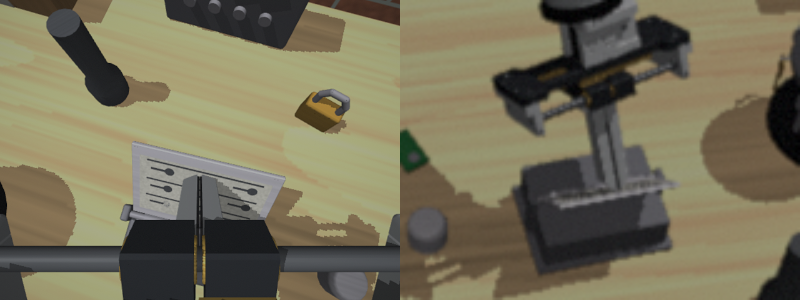

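The panel is past upright and leaning to the far side, with the fingers on its face. I'll press on to near flat.

Request:
carry_out(slide=[[0.035, 0.003, -0.025], [0.069, 0.006, -0.055], [0.095, 0.008, -0.085], [0.116, 0.009, -0.119], [0.122, 0.01, -0.145], [0.124, 0.01, -0.165], [0.124, 0.01, -0.18], [0.124, 0.01, -0.192], [0.124, 0.01, -0.192]], dr=[[0, 0, 0], [0, 0, 0], [0, 0, 0], [0, 0, 0], [0, 0, 0], [0, 0, 0], [0, 0, 0], [0, 0, 0], [0, 0, 0]], gripper=[0, 0, 0, 0, 0, 0, 0, 0, 0])

```text
clock: 7.07
eef_pos: [602.7, 171.0, 148.7]
eef_rot: [3.138, -0.528, 0.313]
wrist_force: [-0.3, -0.1, 0.1]
finger_gap: 0.5
finger_force: 0.1
```

Run:
```python
from h import *
np.set_printoptions(precision=4,suppress=True)
t,s=tipnow(); print(t,s["wrist_force"])
```

```text
[67.5212  0.5213 64.8871] [-0.3023 -0.0502  0.1481]
```

Request:
carry_out(slide=[[0, 0, -0.004], [0, 0, -0.008], [0, 0, -0.012], [0, 0, -0.012]], dr=[[0, 0, 0], [0, 0, 0], [0, 0, 0], [0, 0, 0]], gripper=[0, 0, 0, 0])

```text
clock: 7.4
eef_pos: [603.0, 171.0, 146.4]
eef_rot: [3.137, -0.529, 0.313]
wrist_force: [-1.7, -0.2, 2.9]
finger_gap: 0.5
finger_force: 1.0
```

Request:
carry_out(slide=[[0, 0, -0.004], [0, 0, -0.004]], dr=[[0, 0, 0], [0, 0, 0]], gripper=[0, 0])

```text
clock: 7.57
eef_pos: [603.1, 171.0, 145.7]
eef_rot: [3.137, -0.529, 0.313]
wrist_force: [-5.9, -1.4, 7.6]
finger_gap: 0.1
finger_force: 3.7
```

The force rose to 7.6 N, above what the hinge needs, with the tip at flat height, so the panel should be on its stop. One more small press, then I'll back off upward and look.

Request:
carry_out(slide=[[0, 0, -0.003], [0, 0, -0.003], [0, 0, 0.04], [-0.02, 0, 0.12], [-0.04, 0, 0.25], [-0.1, 0, 0.4], [-0.2, 0, 0.5], [-0.3, 0, 0.5], [-0.4, 0, 0.5], [-0.5, 0, 0.5]], dr=[[0, 0, 0], [0, 0, 0], [0, 0, 0], [0, 0, 0], [0, 0, 0], [0, 0, 0], [0, 0, 0], [0, 0, 0], [0, 0, 0], [0, 0, 0]], gripper=[0, 0, 0, 0, 0, 0, 0, 0, 0, 0])

```text
clock: 8.4
eef_pos: [476.8, 170.9, 271.0]
eef_rot: [3.137, -0.529, 0.313]
wrist_force: [-0.3, 0.8, 0.8]
finger_gap: 0.5
finger_force: 0.0
```

Run:
```python
from h import *
import cv2
np.set_printoptions(precision=4,suppress=True)
print(read_state()["wrist_force"])
w=camera("wrist");cv2.imwrite("pics/w5full.png",w[:,:,::-1])
cv2.imwrite("pics/w5.png",np.hstack([cv2.resize(w,(400,300)),cv2.resize(camera("scene")[170:260,320:440],(400,300),interpolation=cv2.INTER_CUBIC)])[:,:,::-1])
f=lambda c,z:onz("scene",c,z)
# expected scene pixels of the far free-edge top corners if flat
m=camera_model("scene");F=240/np.tan(np.radians(m["vfov"]/2))
for zz in (58,64):
  for o in (-60,60):
    q=SP+90*U+o*V;q[2]=zz;c=m["R"]@q+m["t"];print(zz,o,(F*c[0]/c[2]+m["cx"]-320)*400/120,(F*c[1]/c[2]+m["cy"]-170)*300/90)
```

```text
[-0.2923  0.7526  0.8268]
58 -60 150.95202869840267 296.51784168910297
58 60 307.9827923197312 265.69596969175194
64 -60 151.62546036692277 292.25165692802796
64 60 309.213556629254 261.37164412731795
```

View pics/w5.png

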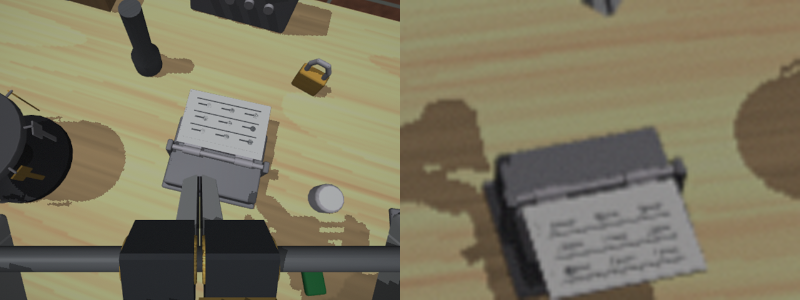

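The panel lies on the far side: its far corners in the right view are at about (150,298) and (306,270), against (151,296) and (308,266) predicted for flat. The arm is clear and the other things look undisturbed.

```bash
python3 -c "
from cell import *
print(sign_off())"
```

```text
the job is handed in; nothing more can be done
None
```

The wide panel was turned over and pressed flat on the far side of its stand, with nothing else seen to move, and the job is handed in at about 8.5 s; no verdict was returned.

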